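# Nip a plug gauge in the setting stand by its star wheel

### The arm

A 6-joint arm with a two-finger parallel gripper is mounted at the origin on the work surface. World frame = base frame: x ahead of the robot, y to its left, z up, the work surface at z = 0. Lengths are in mm, angles in degrees, forces in N, time in s.
With the tool pointing down it reaches from about 350 to 850 mm from the base axis. Payload 8.1 kg.
Tool frame: the origin (TCP) lies between the finger pads; the fingertips stand 22 mm ahead of it and the grasp point (between the pads) lies 3 mm ahead of it; z points along the fingers, y is the line along which they close (so a half turn about z gives the same grasp; the last joint's range is limited). The gripper opens to 85 mm and grips with 20 to 120 N. Pads are 22 mm wide; open, the fingers measure 114 mm over their backs; the gripper's body (76 mm by 85 mm) begins 54 mm behind the grasp point. The pads swing forward as they close: fully open they stand 13 mm farther back than shut.
Start: joints at [-69.695, 7.471, 85.268, -0, 87.261, -4.893], TCP at [255.475, -542.898, 253.292] pointing down, gripper open.
Joint ranges: [-169.43, 169.43], [-51.17, 129.36], [1.28, 143.12], [-76.62, 256.62], [0, 156.53], [-152.29, 152.29]. Speed limits (degrees/s): [136.94, 136.94, 159.86, 180, 180, 180].

### API

Orientations are given as [roll, pitch, yaw] about the fixed x, y, z axes, in that order (R = Rz(yaw) Ry(pitch) Rx(roll)).
In Python, from bench import r, vision gives the robot as it stands.
- The arm moves only by the tool step_arm, never from a script. Its argument "targets" is a list that holds one entry, the list of rows, each a list of 6 numbers: the shift along the world's x, y, z in mm, then the turn, a rotation vector about the world's x, y, z in rad. In form: [[[x, y, z, rx, ry, rz], ...]]. A call has 1 to 12 rows; each row is the pose to reach, as a shift and turn from the pose commanded when the call began; what a row does not reach only later rows make up. A row lasts 1/12 s, in which the tool goes at most 41.7 mm and 7.16 degrees, less where a joint would pass 70% of its speed; a pose out of reach is approached as far as the arm can. A call with a gripper value outside its range is refused whole. "fingers" is the gripper's target within -1 to 1 (shut at 1, half-way at 0, fully open at -1), set as the call begins (left out, the last holds). The fingers move at their own pace and stop on an object; "newtons" is the grip in N (left out, the last holds). Time passes only in rows, so rows that repeat a pose let the fingers close. It gives the time, the measured TCP pose, the force, the opening and the grip force at its end, in the units of the state.
- r.sense(): the state, without advancing time (a new reading comes with each control period).
- vision.snapshot(name): name is "scene" or "top"; returns a dict with "img" (384x512x3 uint8, blue, green, red), "mtx" (3x3 intrinsics, pixels), "D" ([k1, k2, p1, p2, k3] as OpenCV has them; the pictures are not rectified), "eye" and "attitude" of the camera in the world. Camera axes: x right, y up, looking along -z (the intrinsics and any distortion apply to the point x, -y, -z); pixel columns grow to the right and rows downward; lengths in mm; the calibration is good to about 2 mm. A picture is of the moment at which its call begins. There is no depth.
- r.hand_in(): hands the job in; it is judged then, once.
The state is a dict: "time": time; "joint_pos": joint angles; "qd": joint speeds; "joint_efforts": joint torques, N m; "tool_pos": TCP position; "tcp_rot": TCP orientation; "ft_force": force on the tool from outside, world axes, zero at the start; "wrist_torque": the same for the moment, N m; "finger_gap": finger opening in mm; "grip_force": force on a finger pad.
Only numpy, scipy, OpenCV 4.12 (cv2) and the standard library are available. Lean on these libraries where they do the work, as an engineer would, in place of code of your own. Each camera call takes 0.05 s, during which the arm holds its last target. There are 200 camera calls.

### The job

Take the red-handled adjusting bar from the walnut rack, put its blade down through the slot in the top of the setting stand's housing and lever the star wheel under it along, tooth by tooth, until the jaws nip the plug gauge standing between them. Go by feel: when the wheel turns markedly stiffer the gauge is held snugly, so stop there and do not force it. Then stand the bar back in an empty slot of the rack, leaving everything else on the desk alone and keeping your hand off the stand and the gauge.

Things in the scene. Friction and masses are not known exactly. Their poses are not given: they have to be found in the camera images.
- stand: Caliper setting stand, dark green cast iron, bolted down. Base 110 (x) by 300 (y) by 20 mm; origin at the centre of its underside, z up, y along the screw. A round-topped housing (84 in x, 42 in y, top 102 mm above the desk) at y = +95 mm covers the star wheel. Jaws stand 82 mm above the desk; the wheel feeds the moving jaw towards -y, to the fixed tail jaw.
- slot (a point): Centre of the access slot in the housing's flat top, at the level of the top face; axes as the stand's. Slot with brass lips, 34 mm long in x, 12 mm wide in y, through a 5 mm top plate. Push the teeth seen under it towards +x to close the jaws. A blade that stops 6 to 10 mm below this point sits on a tooth; between teeth it can go 18 mm down.
- wheel_axis (a point): Centre of the star wheel, 42 mm below slot; axes as the stand's, wheel turns about y. Outside radius 36 mm, 12 straight teeth 5 mm thick, 12 mm wide in y, hub radius 22 mm. Gaps about 14 mm at the tips, 9 mm wide 15 mm below slot. Its angle differs from run to run and is not given. One tooth is 19 mm at the tips and feeds the jaw 2 mm.
- screw_end (a point): End of the screw on the housing's +y side. Feel of the screw: it stays where it is left and turning it free takes a steady 2 to 5 N at the blade, while 3 to 9 mm of play is taken up (the jaw pushes the gauge up to the tail jaw). Then the push climbs by 1 to 3 N a mm: 6 to 9 N is a snug nip. Over 40 N on the bar, or 60 N of nip (some 12 N at the blade), does damage.
- tail_jaw: Fixed tail jaw of the stand: steel block 54 (x) by 26 (y) by 56 mm high on the bed; origin at the bottom middle of the face (looking to +y of the stand) that the gauge is nipped against.
- plug: Chromed plug gauge to be nipped, standing loose and upright on the stand's bed between the jaws: measuring cylinder 36 mm diameter by 50 mm, above it a dark knurled handle 18 mm diameter up to 98 mm; 0.45 kg. Origin at the centre of its foot, z up.
- bar_grip (a point): Middle of the adjusting bar's red flat-sided handle: 18 mm thick in x (grip across this), 22 mm wide in y, 56 mm high (28 mm above and below this point). The bar stands upright in a rack slot, blade down, z up; 0.16 kg. Under the handle is a brass stop collar 32 mm in diameter and 6 mm thick, its underside 32 mm below this point.
- bar_collar (a point): Centre of the underside of the bar's collar; this rests on the rack's top plank. A round neck 17 mm in diameter goes 10 mm on below it; axes as bar_grip.
- bar_tip (a point): Centre of the lower end of the bar's steel blade, 46 mm below the collar's underside and 78 mm below bar_grip. The blade is 5 mm thick in x and 8 mm wide in y and 36 mm long. Axes as bar_grip.
- rack: Walnut desk rack, fixed: top plank 70 (x) by 250 (y) mm, its upper face 80 mm above the desk, 16 mm thick, with end cheeks 4 mm higher. Origin at the centre of its underside. Four 24 mm square through slots in a row along y at -84, -28, +28 and +84 mm (x = 0); one holds the bar, two hold chromed plug gauges, one is empty. The space under the plank is 52 mm high.
- plug_a: Plug gauge with dark handle in the rack, leave alone; collar 32 mm, handle 16 mm diameter up to 56 mm above the plank. Origin at the underside of its collar.
- plug_b: Plug gauge with bright handle in the rack, leave alone; sizes as plug_a.
- caliper: Brass roll caliper lying on the desk, 180 by 150 by 14 mm; leave alone. Origin under its middle.
- paperweight: Cast iron paperweight with a knob, 72 mm diameter, 64 mm high; leave alone. Origin under its centre.
- protractor: Steel bevel protractor lying flat, disc 84 mm with a stock and a 190 mm blade; leave alone. Origin under the disc's centre.
- ring_gauge: Steel ring gauge lying flat, 68 mm outside, 36 mm bore, 22 mm high; leave alone. Origin under its centre.
- bar: The adjusting bar as a whole; its origin is the same point as bar_collar.

How it is judged (in metres and radians):
On the way, in this order (a step that is already met when the one before it is completed fails the run):
1. the bar's blade is through the slot in the housing (x of bar_tip in the frame of slot between -0.02 and 0.02 m and y of bar_tip in the frame of slot between -0.009 and 0.009 m and z of bar_tip in the frame of slot below -0.009 m), for 0.05 s.
2. the jaws nip the gauge while the blade is in the slot (all of step 1 and contact force between plug and tail_jaw above 5 N), for 0.1 s.
At the end, for the whole second after the job is handed in: The plug gauge stands upright (within 0.06 rad) and still, nipped against the tail jaw with more than 5 N; the bar is released and stands at rest in a slot of the rack, blade down, upright within 0.08 rad, its collar resting on the plank (within 4 mm in height, 8 mm across) (contact force between plug and tail_jaw above 5 N and angle between plug's own z axis and vertical below 0.06 rad and linear speed of each of plug, bar below 0.02 m/s and z of bar_collar in the frame of rack between 0.076 and 0.084 m and x of bar_collar in the frame of rack between -0.008 and 0.008 m and y of bar_collar in the frame of rack between -0.095 and 0.095 m and angle between bar_grip's own z axis and vertical below 0.08 rad); the robot touches nothing.
It fails at once if the bar is pressed on the stand or its star wheel with more than 40 N (contact force between bar and stand above 40 N).
It fails at once if the gauge is jammed with more than 60 N (contact force between plug and tail_jaw above 60 N).
It fails at once if the hand touches the stand or the gauge in it with more than 3 N (contact force between any of the fingers, the arm and stand above 3 N or contact force between any of the fingers, the arm and plug above 3 N).
It fails at once if the gauge in the stand is tipped (angle between plug's own z axis and vertical above 0.25 rad).
It fails at once if a bystander is moved by more than 20 mm (distance of any of plug_a, plug_b, caliper, paperweight, protractor, ring_gauge from where it was at the start of the episode above 0.02 m).
It also fails if it takes over 72 s, if anything falls off the work surface, if the arm or the gripper's body presses on something with over 40 N, if the wrist force passes 120 N, or if a joint passes its speed limit or range.

## Working session

There is one attempt and no reset: what is moved stays moved. The work goes in short steps, Python scripts to look and compute and a tool call to move; the robot and the scene stay as the last step left them, time stands still between calls to the robot, and variables do not carry over. Pictures are saved under pics/ and viewed, at most 10 in all, crops included, and the job is handed in when it is done.

Besides the shell and the picture viewer there is one more tool, called after "Request:" by a JSON object that holds its "name" and its "arguments", one argument or row to a line. step_arm: Moves the arm, as the interface text tells. Its arguments: {"type":"object","properties":{"targets":{"type":"array"},"fingers":{"type":"number"},"newtons":{"type":"number"}},"required":["targets"]}

```bash
mkdir -p pics
cat > h.py <<'E'
import numpy as np,cv2
from bench import r,vision
def snap(n):
    s=vision.snapshot(n); return s
def Rm(s):
    a=np.array(s["attitude"],float)
    return a
def ray(s,px,R):
    p=cv2.undistortPoints(np.array([[px]],float),np.array(s["mtx"],float),np.array(s["D"],float))[0,0]
    d=R@np.array([p[0],-p[1],-1.0]); return np.array(s["eye"],float),d/np.linalg.norm(d)
def plane(s,px,z,R):
    e,d=ray(s,px,R); return e+d*(z-e[2])/d[2]
E
python3 - <<'E'
from h import *
for n in("scene","top"):
    s=snap(n); print(n,s["eye"],s["attitude"],s["mtx"],s["D"])
    cv2.imwrite(f"pics/{n}0.png",cv2.resize(s["img"],(800,600),interpolation=cv2.INTER_CUBIC))
print(r.sense())
E
```

```text
scene [1236.85241139  225.52511485 1218.03900746] [ 34.68282245   0.36187834 110.36723836] [[404.58240222   0.         255.23179083]
 [  0.         404.58240222 197.09363682]
 [  0.           0.           1.        ]] [-0.06755803  0.          0.          0.          0.        ]
top [ 397.41353541  -46.23388618 1029.47269041] [  6.89613523   1.01289235 -90.79364845] [[370.24852701   0.         260.24921554]
 [  0.         370.24852701 191.42732361]
 [  0.           0.           1.        ]] [-0.02087625  0.          0.          0.          0.        ]
{'time': 0.1, 'joint_pos': array([-6.96968020e+01,  7.51131841e+00,  8.53229364e+01, -4.23903589e-04,
        8.72623198e+01, -4.89329817e+00]), 'qd': array([ 0.04369248, -0.10577887, -0.11174342, -0.02713527,  0.02324005,
       -0.07075218]), 'joint_efforts': array([ 1.47664043e-03, -5.70951068e+01, -5.01942408e+01, -1.70238691e-04,
        8.16840300e-03, -7.01704789e-05]), 'tool_pos': array([ 255.28942084, -542.4703814 ,  252.34469541]), 'tcp_rot': array([-1.79903741e+02, -7.81599817e-03,  2.51965102e+01]), 'ft_force': array([0.24158755, 0.24393353, 0.58644538]), 'wrist_torque': array([-0.05983708,  0.00216529,  0.0261307 ]), 'grip_force': 0.0, 'finger_gap': 85.475511655373}
```

View pics/top0.png

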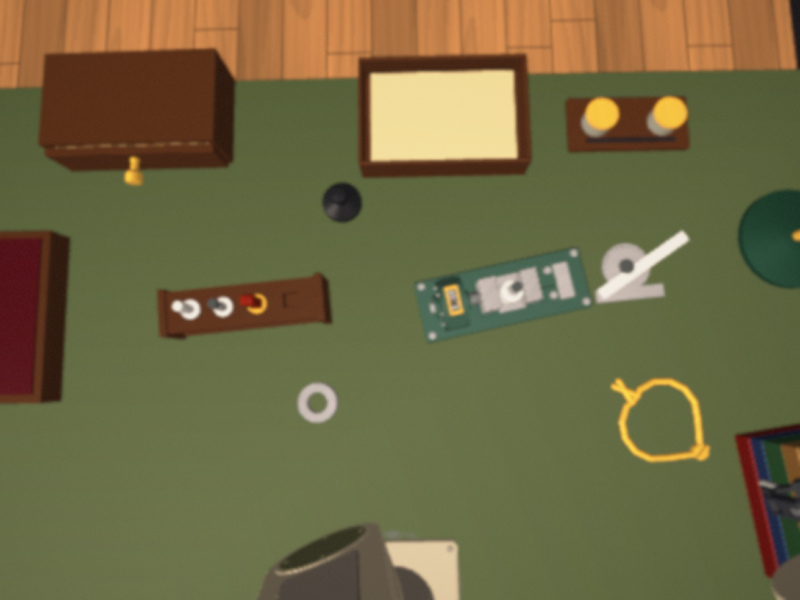

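View pics/scene0.png

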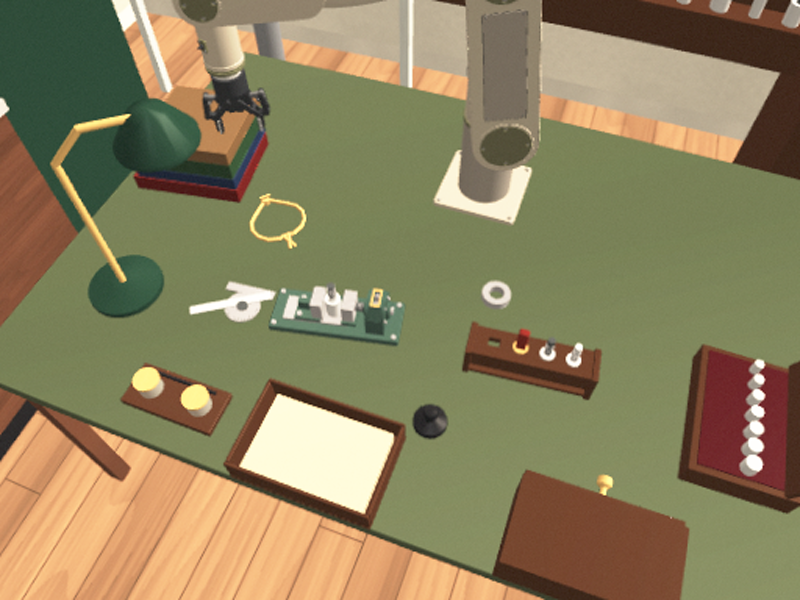

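The top view shows the rack at left: bar near (255,302), empty slot near (291,299), plugs at (187,308) and (221,306). The stand is in the middle, with the slot's brass lips near (453,300) and bed bolts near (421,286), (573,252), (432,336) and (586,302). The scene view shows the same layout. Next I take enlarged crops and masks.

```bash
cat >> h.py <<'E'
from scipy.spatial.transform import Rotation as Ro
def R_(s): return Ro.from_euler('xyz',s["attitude"],degrees=True).as_matrix()
def at(s,px,z): return plane(s,px,z,R_(s))
def tri(sa,a,sb,b):
    e1,d1=ray(sa,a,R_(sa)); e2,d2=ray(sb,b,R_(sb))
    t=np.linalg.lstsq(np.stack([d1,-d2],1),e2-e1,rcond=None)[0]
    p,q=e1+t[0]*d1,e2+t[1]*d2; return (p+q)/2,np.linalg.norm(p-q)
def blobs(img,lo,hi,box,amin=4):
    h=cv2.cvtColor(img,cv2.COLOR_BGR2HSV); m=cv2.inRange(h,lo,hi)
    k=np.zeros_like(m); x0,y0,x1,y1=box; k[y0:y1,x0:x1]=m[y0:y1,x0:x1]
    n,l,st,c=cv2.connectedComponentsWithStats(k)
    return [(st[i,4],c[i].round(2),st[i,:4],cv2.minAreaRect(np.argwhere(l==i)[:,::-1].astype(np.float32))) for i in range(1,n) if st[i,4]>=amin]
E
python3 - <<'E'
from h import *
T=snap("top");S=snap("scene")
B={"top":(95,150,390,225),"scene":(165,175,390,260)}
for n,s in(("top",T),("scene",S)):
    print(n)
    for nm,lo,hi in(("yel",(15,120,120),(35,255,255)),("red",(0,190,70),(4,255,255)),("wht",(0,0,140),(180,60,255))):
        for b in blobs(s["img"],lo,hi,B[n]): print(nm,b)
c=T["img"][150:225,95:390]; d=S["img"][175:260,165:390]
a=cv2.resize(c[:, 165:],None,fx=6,fy=6,interpolation=cv2.INTER_CUBIC)
cv2.imwrite("pics/c1.png",a)   # origin 260,150 x6
a=cv2.resize(T["img"][170:220,98:218],None,fx=6,fy=6,interpolation=cv2.INTER_CUBIC); cv2.imwrite("pics/c2.png",a)
E
```

```text
top
yel (np.int32(118), array([289.98, 191.54]), array([284, 182,  13,  20], dtype=int32), ((289.9634704589844, 191.50840759277344), (19.862590789794922, 9.29419231414795), 77.00537872314453))
yel (np.int32(101), array([165.67, 194.85]), array([158, 187,  14,  15], dtype=int32), ((165.3160400390625, 194.73114013671875), (10.587015151977539, 14.375029563903809), 29.05460548400879))
red (np.int32(53), array([158.7 , 191.87]), array([154, 189,  11,   6], dtype=int32), ((159.0, 191.5), (5.0, 10.0), 90.0))
wht (np.int32(14), array([366.71, 161.5 ]), array([365, 160,   4,   4], dtype=int32), ((366.5, 161.5), (3.0, 3.0), 90.0))
wht (np.int32(173), array([386.34, 180.13]), array([381, 160,   9,  34], dtype=int32), ((385.0, 176.5), (33.0, 8.0), 90.0))
wht (np.int32(271), array([359.01, 179.23]), array([348, 168,  20,  23], dtype=int32), ((357.54150390625, 179.65562438964844), (23.318470001220703, 15.524173736572266), 75.0685806274414))
wht (np.int32(841), array([325.46, 186.05]), array([305, 171,  42,  29], dtype=int32), ((325.76470947265625, 186.441162109375), (23.97081184387207, 39.69826507
[... 2978 characters left out ...]
, ((246.5, 205.5), (1.0, 1.0), 90.0))
wht (np.int32(18), array([251.44, 215.11]), array([249, 213,   5,   5], dtype=int32), ((251.75001525878906, 215.25001525878906), (4.242640495300293, 3.535533905029297), 45.0))
wht (np.int32(111), array([367.59, 227.48]), array([362, 219,  11,  16], dtype=int32), ((366.9461669921875, 226.4307861328125), (9.426639556884766, 15.504340171813965), 7.125016689300537))
wht (np.int32(63), array([349.9 , 225.89]), array([345, 220,  11,  11], dtype=int32), ((350.5000305175781, 225.00003051757812), (9.192388534545898, 10.60660171508789), 45.0))
wht (np.int32(89), array([182.75, 257.03]), array([174, 253,  23,   7], dtype=int32), ((185.0, 256.0), (22.0, 6.0), -0.0))
```

View pics/c1.png

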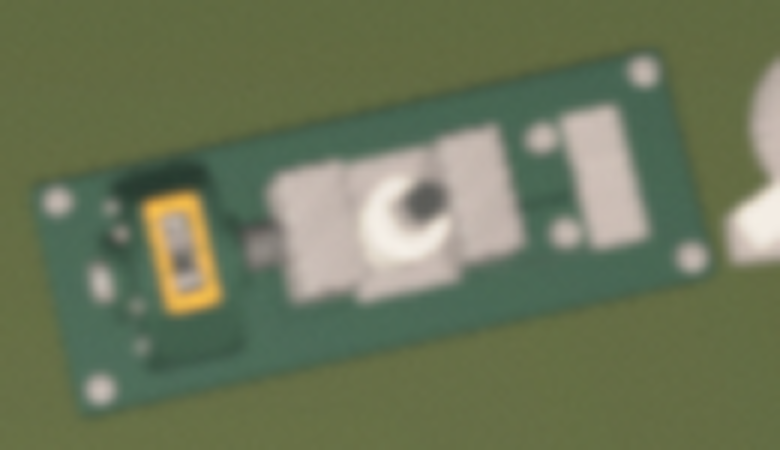

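View pics/c2.png

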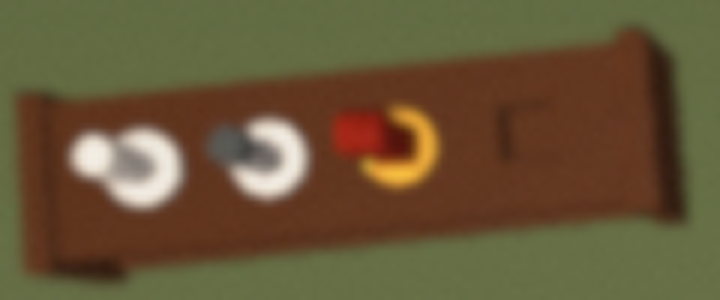

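The crops show stand bolts, the brass lips centred near (180,250) with teeth visible at (175,225) and (190,285), and the gap between them at (185,262). The rack crop shows the collar ring centred (398,146), red handle top (358,132), plug collars (142,168) and (268,158), and the empty slot at (528,131).

Run:
```python
from h import *
T=snap("top");S=snap("scene")
c2=lambda x,y:((x+.5)/6-.5+98,(y+.5)/6-.5+170)
P={}
for n,p,z in(("pl_b",c2(142,168),86),("pl_a",c2(268,158),86),("collar",c2(398,146),86),("htop",c2(358,132),140),("empty",c2(528,131),80)):
    P[n]=at(T,p,z); print(n,P[n].round(1))
d=P["collar"]-P["pl_b"]; print("rack yaw from plugs",np.degrees(np.arctan2(d[0],-d[1])),np.linalg.norm(d)/112)
d=P["empty"]-P["pl_b"]; print("w/ empty",np.degrees(np.arctan2(d[0],-d[1])),np.linalg.norm(d)/168)
print("slot T",at(T,(289.97,191.5),102),"slot S",at(S,(240.5,190.5),102))
print("collar S",at(S,(332.5,222.0),86))
B=[at(T,p,22) for p in((269.25,183.38),(366.71,161.5),(276.22,214.5),(375,192.5))]
for b in B: print("bolt",b.round(1))
d=(B[0]+B[2]-B[1]-B[3])/2; print("stand yaw",np.degrees(np.arctan2(-d[0],d[1])), "ctr",sum(B)/4,np.linalg.norm(d),np.linalg.norm(B[0]-B[2]))
for p in((289.2,188.7),(291,196)): print("tooth",at(T,p,97),at(T,p,94))
R=T["img"]; 
# brightness along slot long axis
c=np.array([289.97,191.5]); 
g=cv2.cvtColor(R,cv2.COLOR_BGR2GRAY)
u=np.array([0.225,0.974]); 
print([(t,int(cv2.getRectSubPix(g,(1,1),tuple(map(float,c+u*t)))[0,0])) for t in np.arange(-10,10.5,.5)])
```

```text
pl_b [501.5 328.7  86. ]
pl_a [505.  273.9  86. ]
collar [509.3 217.6  86. ]
htop [508.8 218.9 140. ]
empty [515.6 162.7  80. ]
rack yaw from plugs 4.012707253964831 0.9945299981500092
w/ empty 4.871129162401818 0.9920473448767595
slot T [ 508.43813248 -106.29739375  102.        ] slot S [ 506.97030772 -106.29813656  102.        ]
collar S [510.88412822 217.7145231   86.        ]
bolt [541.4 -55.1  22. ]
bolt [ 598. -325.   22.]
bolt [455.6 -72.7  22. ]
bolt [ 511.6 -343.4   22. ]
stand yaw 11.756616200308406 ctr [ 526.64253141 -199.07181582   22.        ] 276.12350261605576 87.52489042740001
tooth [ 516.21931213 -104.83847354   97.        ] [ 516.6015403  -105.02701929   94.        ]
tooth [ 497.52973687 -108.95527189   97.        ] [ 497.85183596 -109.15706242   94.        ]
[(np.float64(-10.0), 103), (np.float64(-9.5), 127), (np.float64(-9.0), 154), (np.float64(-8.5), 173), (np.float64(-8.0), 182), (np.float64(-7.5), 184), (np.float64(-7.0), 179), (np.float64(-6.5), 175), (np.float64(-6.0), 174), (np.float64(-5.5), 173), (np.float64(-5.0), 172), (np.float64(-4.5), 171), (np.float64(-4.0), 168), (np.float64(-3.5), 166), (np.float64(-3.0), 166), (np.float64(-2.5), 165), (np.float64(-2.0), 162), (np.float64(-1.5), 158), (np.float64(-1.0), 150), (np.float64(-0.5), 141), (np.float64(0.0), 131), (np.float64(0.5), 121), (np.float64(1.0), 115), (np.float64(1.5), 110), (np.float64(2.0), 113), (np.float64(2.5), 115), (np.float64(3.0), 128), (np.float64(3.5), 141), (np.float64(4.0), 154), (np.float64(4.5), 166), (np.float64(5.0), 167), (np.float64(5.5), 163), (np.float64(6.0), 161), (np.float64(6.5), 161), (np.float64(7.0), 169), (np.float64(7.5), 180), (np.float64(8.0), 185), (np.float64(8.5), 185), (np.float64(9.0), 174), (np.float64(9.5), 153), (np.float64(10.0), 131)]
```

Request:
{"name": "step_arm", "arguments": {
  "targets": [
    [[127, 380, 0, 0, 0, 0.6], [127, 380, 0, 0, 0, 0.6], [127, 380, 0, 0, 0, 0.6], [127, 380, 0, 0, 0, 0.6], [127, 380, 0, 0, 0, 0.6], [127, 380, 0, 0, 0, 0.6], [127, 380, 0, 0, 0, 0.6], [127, 380, 0, 0, 0, 0.6], [127, 380, 0, 0, 0, 0.6], [127, 380, 0, 0, 0, 0.6], [127, 380, 0, 0, 0, 0.6], [127, 380, 0, 0, 0, 0.6]]
  ],
  "fingers": -1,
  "newtons": 110
}}

```text
time: 1.3
tool_pos: [382.9, -161.8, 253.5]
tcp_rot: [180.0, 0.0, 59.8]
ft_force: [-0.2, -0.3, 0.3]
finger_gap: 85.4
grip_force: 0.0
```

Request:
{"name": "step_arm", "arguments": {
  "targets": [
    [[127, 381, -43, 0, 0, 0.606], [127, 381, -43, 0, 0, 0.606], [127, 381, -43, 0, 0, 0.606], [127, 381, -43, 0, 0, 0.606], [127, 381, -43, 0, 0, 0.606], [127, 381, -43, 0, 0, 0.606], [127, 381, -43, 0, 0, 0.606], [127, 381, -43, 0, 0, 0.606], [127, 381, -43, 0, 0, 0.606], [127, 381, -43, 0, 0, 0.606], [127, 381, -43, 0, 0, 0.606], [127, 381, -43, 0, 0, 0.606]]
  ]
}}

```text
time: 2.3
tool_pos: [509.9, 218.0, 209.2]
tcp_rot: [-179.9, 0.1, 94.4]
ft_force: [0.1, -0.8, -0.1]
finger_gap: 85.4
grip_force: 0.0
```

Request:
{"name": "step_arm", "arguments": {
  "targets": [
    [[0, 0, -20, 0, 0, 0], [0, 0, -40, 0, 0, 0], [0, 0, -60, 0, 0, 0], [0, 0, -75, 0, 0, 0], [0, 0, -85, 0, 0, 0], [0, 0, -93, 0, 0, 0], [0, 0, -93, 0, 0, 0], [0, 0, -93, 0, 0, 0]]
  ]
}}

```text
time: 2.97
tool_pos: [509.8, 217.4, 117.7]
tcp_rot: [180.0, 0.0, 94.2]
ft_force: [0.8, 0.4, 0.5]
finger_gap: 85.7
grip_force: 0.0
```

Request:
{"name": "step_arm", "arguments": {
  "targets": [
    [[0, 0, 0, 0, 0, 0], [0, 0, 0, 0, 0, 0], [0, 0, 0, 0, 0, 0], [0, 0, 0, 0, 0, 0], [0, 0, 0, 0, 0, 0], [0, 0, 0, 0, 0, 0], [0, 0, 0, 0, 0, 0], [0, 0, 0, 0, 0, 0], [0, 0, 0, 0, 0, 0], [0, 0, 0, 0, 0, 0], [0, 0, 0, 0, 0, 0], [0, 0, 0, 0, 0, 0]]
  ],
  "fingers": 1,
  "newtons": 110
}}

```text
time: 3.97
tool_pos: [509.8, 218.3, 117.8]
tcp_rot: [180.0, -0.0, 94.3]
ft_force: [-0.6, -0.2, 5.5]
finger_gap: 16.9
grip_force: 107.9
```

Request:
{"name": "step_arm", "arguments": {
  "targets": [
    [[0, 0, 15, 0, 0, 0], [0, 0, 35, 0, 0, 0], [0, 0, 60, 0, 0, 0], [0, 0, 80, 0, 0, 0], [0, 0, 95, 0, 0, 0], [0, 0, 100, 0, 0, 0], [0, 0, 100, 0, 0, 0]]
  ]
}}

```text
time: 4.55
tool_pos: [510.1, 218.3, 218.3]
tcp_rot: [179.9, -0.0, 94.3]
ft_force: [-0.6, 0.2, -1.1]
finger_gap: 17.0
grip_force: 108.9
```

Request:
{"name": "step_arm", "arguments": {
  "targets": [
    [[0, -20, 0, 0, 0, 0.01], [-1, -50, 0, 0, 0, 0.02], [-1, -85, 0, 0, 0, 0.04], [-2, -120, 0, 0, 0, 0.06], [-2, -155, 0, 0, 0, 0.08], [-2, -190, 0, 0, 0, 0.1], [-3, -225, 0, 0, 0, 0.12], [-3, -260, 0, 0, 0, 0.13], [-3, -290, 0, 0, 0, 0.13], [-3, -312, 0, 0, 0, 0.13], [-3, -324, 0, 0, 0, 0.13], [-3, -324, 0, 0, 0, 0.13]]
  ]
}}

```text
time: 5.55
tool_pos: [505.5, -107.8, 215.5]
tcp_rot: [-179.9, -0.0, 101.6]
ft_force: [0.1, 0.6, -1.9]
finger_gap: 16.4
grip_force: 108.9
```

Run:
```python
from h import *
s=r.sense(); print(s["tool_pos"],s["tcp_rot"],s["ft_force"],s["finger_gap"])
T=snap("top");S=snap("scene")
a=cv2.resize(T["img"][150:230,250:350],None,fx=4,fy=4,interpolation=cv2.INTER_CUBIC)
b=cv2.resize(S["img"][130:230,200:300],None,fx=4,fy=4,interpolation=cv2.INTER_CUBIC)
cv2.imwrite("pics/g.png",np.vstack([np.hstack([a,np.zeros((320,0,3),np.uint8)])[:200],b[:400]]) if 0 else np.hstack([np.pad(a,((0,80),(0,0),(0,0))),b]))
print(s["time"])
```

```text
[ 505.53415929 -107.81934892  215.49365623] [-1.79854917e+02 -4.22990683e-02  1.01581147e+02] [ 0.12724977  0.59065517 -1.90781163] 16.409419527272313
5.55
```

View pics/g.png

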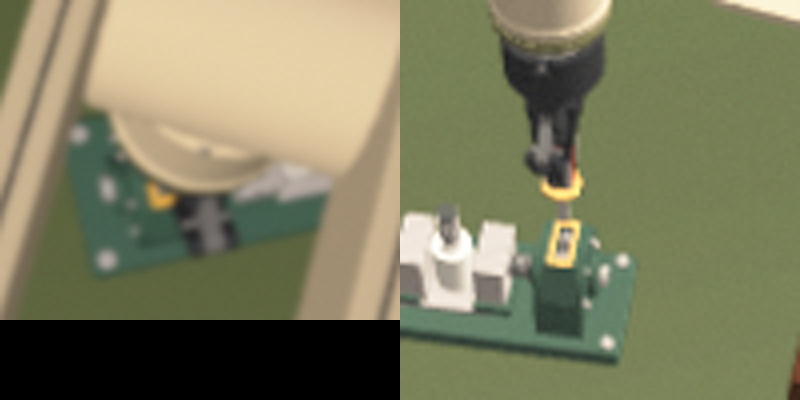

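The scene crop shows the collar at (562,186) and the blade hanging right above the slot lips at (563,243). The top camera is blocked by the arm. Next I measure the collar and slot offset.

```bash
cat > m.py <<'E'
from h import *
s=r.sense(); p=s["tool_pos"]; print(s["time"],p.round(2),s["ft_force"].round(2))
S=snap("scene")
bs=[b for b in blobs(S["img"],(15,110,110),(35,255,255),(225,150,265,205),3)]
for b in bs: print(b[0],b[1],b[2])
c=bs[0][2]; u=(c[0]+(c[2]-1)/2,c[1]+(c[3]-1)/2)
ax=np.array([np.cos(np.radians(11.7)),np.sin(np.radians(11.7))]);ay=np.array([-ax[1],ax[0]])
q=at(S,u,p[2]-34.8)[:2]; d=q-p[:2]
print("collar",q.round(1),"minus tcp in stand axes",(d@ax).round(2),(d@ay).round(2))
c=np.array([508.0,-106.2]); d=p[:2]-c; print("tcp rel slot",(d@ax).round(2),(d@ay).round(2)); d=q-c; print("collar rel slot",(d@ax).round(2),(d@ay).round(2))
E
python3 m.py
```

```text
5.65 [ 505.95 -105.39  216.04] [-0.4   0.87 -1.59]
42 [240.74 176.98] [235 172  11   9]
43 [240.33 190.3 ] [237 185   8  12]
collar [ 505.7 -105.5] minus tcp in stand axes -0.29 -0.02
tcp rel slot -1.85 1.21
collar rel slot -2.13 1.19
```

Request:
{"name": "step_arm", "arguments": {
  "targets": [
    [[0, 0, -8, 0, 0, 0], [0, 0, -18, 0, 0, 0], [0, 0, -24, 0, 0, 0], [0, 0, -27, 0, 0, 0], [0, 0, -27, 0, 0, 0], [0, 0, -27, 0, 0, 0], [0, 0, -27, 0, 0, 0]]
  ]
}}

```text
time: 6.28
tool_pos: [506.7, -105.9, 190.6]
tcp_rot: [180.0, 0.0, 101.8]
ft_force: [-1.1, -0.1, -0.6]
finger_gap: 16.8
grip_force: 108.9
```

```bash
python3 m.py; sed -i 's/blobs(S\["img"\],(15,110,110)/blobs(S["img"],(15,110,110)/' m.py
python3 - <<'E'
from h import *
S=snap("scene"); b=cv2.resize(S["img"][155:215,210:270],None,fx=9,fy=9,interpolation=cv2.INTER_CUBIC); cv2.imwrite("pics/i.png",b)
E
```

```text
6.2833 [ 506.66 -105.85  190.58] [-1.14 -0.13 -0.62]
77 [240.74 186.51] [236 177  10  20]
collar [527.2 -96.2] minus tcp in stand axes 22.11 5.28
tcp rel slot -1.24 0.61
collar rel slot 20.88 5.9
```

View pics/i.png

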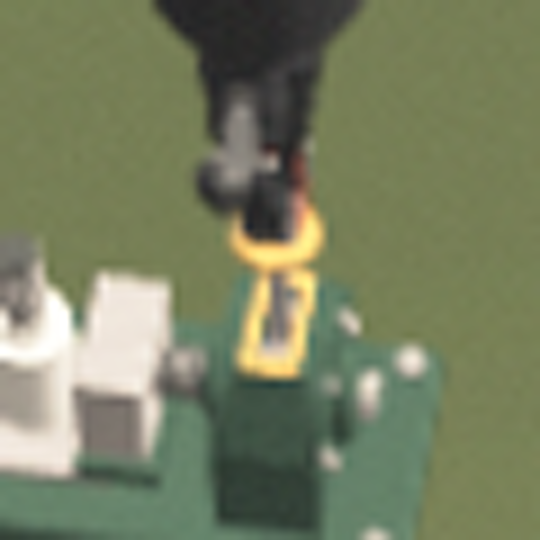

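The blade tip (278,325) sits inside the lips, which are centred at (279,323). I lower it gently.

Request:
{"name": "step_arm", "arguments": {
  "targets": [
    [[0, 0, -3, 0, 0, 0], [0, 0, -6, 0, 0, 0], [0, 0, -9, 0, 0, 0], [0, 0, -12, 0, 0, 0], [0, 0, -12, 0, 0, 0], [0, 0, -12, 0, 0, 0]]
  ]
}}

```text
time: 6.88
tool_pos: [506.2, -105.8, 177.8]
tcp_rot: [-180.0, -0.0, 101.7]
ft_force: [-0.2, -0.4, -1.7]
finger_gap: 16.6
grip_force: 108.9
```

Request:
{"name": "step_arm", "arguments": {
  "targets": [
    [[0, 0, -2, 0, 0, 0], [0, 0, -4, 0, 0, 0], [0, 0, -4, 0, 0, 0], [0, 0, -4, 0, 0, 0]]
  ]
}}

```text
time: 7.22
tool_pos: [506.4, -105.9, 174.1]
tcp_rot: [-180.0, -0.0, 101.7]
ft_force: [0.3, 0.3, -0.4]
finger_gap: 16.9
grip_force: 108.9
```

Request:
{"name": "step_arm", "arguments": {
  "targets": [
    [[0, 0, -2, 0, 0, 0], [0, 0, -3, 0, 0, 0], [0, 0, -3, 0, 0, 0], [0, 0, -3, 0, 0, 0]]
  ]
}}

```text
time: 7.55
tool_pos: [506.4, -105.9, 171.2]
tcp_rot: [-180.0, -0.0, 101.7]
ft_force: [0.3, 0.3, -1.0]
finger_gap: 16.8
grip_force: 108.9
```

Request:
{"name": "step_arm", "arguments": {
  "targets": [
    [[1, 0.2, 0, 0, 0, 0], [2, 0.4, 0, 0, 0, 0], [3, 0.6, 0, 0, 0, 0], [4, 0.8, 0, 0, 0, 0], [5, 1, 0, 0, 0, 0], [6, 1.2, 0, 0, 0, 0]]
  ]
}}

```text
time: 8.05
tool_pos: [512.2, -104.7, 171.0]
tcp_rot: [-179.9, -0.0, 101.7]
ft_force: [-2.4, -0.7, -2.2]
finger_gap: 16.7
grip_force: 108.8
```

Request:
{"name": "step_arm", "arguments": {
  "targets": [
    [[1, 0.2, 0, 0, 0, 0], [2, 0.4, 0, 0, 0, 0], [2, 0.4, 0, 0, 0, 0]]
  ]
}}

```text
time: 8.3
tool_pos: [514.5, -104.2, 171.2]
tcp_rot: [-180.0, -0.0, 101.7]
ft_force: [-3.4, -0.7, -1.9]
finger_gap: 16.7
grip_force: 108.8
```

Request:
{"name": "step_arm", "arguments": {
  "targets": [
    [[1, 0.2, 0, 0, 0, 0], [2, 0.4, 0, 0, 0, 0], [2, 0.4, 0, 0, 0, 0]]
  ]
}}

```text
time: 8.55
tool_pos: [516.7, -103.8, 171.3]
tcp_rot: [180.0, -0.0, 101.8]
ft_force: [-3.0, 0.1, -1.9]
finger_gap: 17.1
grip_force: 108.8
```

Request:
{"name": "step_arm", "arguments": {
  "targets": [
    [[1, 0.2, 0, 0, 0, 0], [2, 0.4, 0, 0, 0, 0], [3, 0.6, 0, 0, 0, 0], [3, 0.6, 0, 0, 0, 0]]
  ]
}}

```text
time: 8.88
tool_pos: [519.7, -103.3, 171.4]
tcp_rot: [180.0, 0.0, 101.7]
ft_force: [-2.1, -1.4, -0.7]
finger_gap: 16.9
grip_force: 108.8
```

Request:
{"name": "step_arm", "arguments": {
  "targets": [
    [[-1, -0.2, 0, 0, 0, 0], [-2, -0.4, 2, 0, 0, 0], [-2, -0.4, 8, 0, 0, 0], [-2, -0.4, 15, 0, 0, 0], [-2, -0.4, 20, 0, 0, 0], [-7, -1.5, 21, 0, 0, 0], [-13, -2.8, 21, 0, 0, 0], [-17.6, -3.8, 21, 0, 0, 0], [-17.6, -3.8, 21, 0, 0, 0], [-17.6, -3.8, 16, 0, 0, 0], [-17.6, -3.8, 11, 0, 0, 0], [-17.6, -3.8, 11, 0, 0, 0]]
  ]
}}

```text
time: 9.88
tool_pos: [501.1, -106.8, 180.5]
tcp_rot: [-179.9, -0.1, 101.7]
ft_force: [-0.9, -0.3, -1.5]
finger_gap: 16.8
grip_force: 109.0
```

Request:
{"name": "step_arm", "arguments": {
  "targets": [
    [[0, 0, -3, 0, 0, 0], [0, 0, -6, 0, 0, 0], [0, 0, -6, 0, 0, 0]]
  ]
}}

```text
time: 10.13
tool_pos: [501.5, -106.9, 175.3]
tcp_rot: [-179.9, -0.0, 101.7]
ft_force: [-0.3, -0.2, -1.7]
finger_gap: 16.8
grip_force: 109.0
```

Request:
{"name": "step_arm", "arguments": {
  "targets": [
    [[0, 0, -3, 0, 0, 0], [0, 0, -5, 0, 0, 0], [0, 0, -5, 0, 0, 0]]
  ]
}}

```text
time: 10.38
tool_pos: [501.7, -107.0, 170.7]
tcp_rot: [-180.0, -0.0, 101.7]
ft_force: [-0.5, 0.1, -1.8]
finger_gap: 16.7
grip_force: 109.0
```

Request:
{"name": "step_arm", "arguments": {
  "targets": [
    [[1, 0.2, 0, 0, 0, 0], [2, 0.4, 0, 0, 0, 0], [3, 0.6, 0, 0, 0, 0], [4, 0.8, 0, 0, 0, 0], [4, 0.8, 0, 0, 0, 0]]
  ]
}}

```text
time: 10.8
tool_pos: [505.9, -106.3, 171.4]
tcp_rot: [-180.0, 0.0, 101.7]
ft_force: [-1.4, -0.0, 0.5]
finger_gap: 16.7
grip_force: 109.1
```

Request:
{"name": "step_arm", "arguments": {
  "targets": [
    [[1, 0.2, 0, 0, 0, 0], [2, 0.4, 0, 0, 0, 0], [2.5, 0.5, 0, 0, 0, 0], [2.5, 0.5, 0, 0, 0, 0]]
  ]
}}

```text
time: 11.13
tool_pos: [508.5, -105.8, 171.3]
tcp_rot: [180.0, -0.0, 101.7]
ft_force: [-1.8, -0.5, -0.4]
finger_gap: 16.5
grip_force: 109.1
```

Request:
{"name": "step_arm", "arguments": {
  "targets": [
    [[1, 0.2, 0, 0, 0, 0], [2, 0.4, 0, 0, 0, 0], [2.5, 0.5, 0, 0, 0, 0], [2.5, 0.5, 0, 0, 0, 0]]
  ]
}}

```text
time: 11.47
tool_pos: [510.8, -105.2, 171.1]
tcp_rot: [-180.0, -0.0, 101.7]
ft_force: [-1.8, -0.1, -1.7]
finger_gap: 16.6
grip_force: 108.9
```

Request:
{"name": "step_arm", "arguments": {
  "targets": [
    [[1, 0.2, 0, 0, 0, 0], [2, 0.4, 0, 0, 0, 0], [2.5, 0.5, 0, 0, 0, 0], [2.5, 0.5, 0, 0, 0, 0]]
  ]
}}

```text
time: 11.8
tool_pos: [513.4, -104.7, 171.2]
tcp_rot: [-180.0, -0.0, 101.7]
ft_force: [-2.3, 0.6, -0.5]
finger_gap: 16.7
grip_force: 108.8
```

Request:
{"name": "step_arm", "arguments": {
  "targets": [
    [[1, 0.2, 0, 0, 0, 0], [2, 0.4, 0, 0, 0, 0], [2.5, 0.5, 0, 0, 0, 0], [2.5, 0.5, 0, 0, 0, 0]]
  ]
}}

```text
time: 12.13
tool_pos: [516.0, -104.3, 171.3]
tcp_rot: [180.0, 0.0, 101.7]
ft_force: [-2.3, -0.9, -1.1]
finger_gap: 16.9
grip_force: 108.8
```

Request:
{"name": "step_arm", "arguments": {
  "targets": [
    [[1, 0.2, 0, 0, 0, 0], [2, 0.4, 0, 0, 0, 0], [3, 0.6, 0, 0, 0, 0], [3.5, 0.7, 0, 0, 0, 0], [3.5, 0.7, 0, 0, 0, 0]]
  ]
}}

```text
time: 12.55
tool_pos: [519.6, -103.6, 171.4]
tcp_rot: [180.0, 0.0, 101.8]
ft_force: [-1.4, -0.3, -1.4]
finger_gap: 16.7
grip_force: 108.8
```

Request:
{"name": "step_arm", "arguments": {
  "targets": [
    [[-1, -0.2, 0, 0, 0, 0], [-2, -0.4, 2, 0, 0, 0], [-2, -0.4, 8, 0, 0, 0], [-2, -0.4, 15, 0, 0, 0], [-2, -0.4, 20, 0, 0, 0], [-7, -1.5, 21, 0, 0, 0], [-13, -2.8, 21, 0, 0, 0], [-17.6, -3.6, 21, 0, 0, 0], [-17.6, -3.6, 21, 0, 0, 0], [-17.6, -3.6, 16, 0, 0, 0], [-17.6, -3.6, 11, 0, 0, 0], [-17.6, -3.6, 11, 0, 0, 0]]
  ]
}}

```text
time: 13.55
tool_pos: [501.0, -106.9, 180.5]
tcp_rot: [-179.9, -0.1, 101.7]
ft_force: [-0.6, 0.0, -0.8]
finger_gap: 16.8
grip_force: 109.0
```

Request:
{"name": "step_arm", "arguments": {
  "targets": [
    [[0, 0, -3, 0, 0, 0], [0, 0, -6, 0, 0, 0], [0, 0, -6, 0, 0, 0]]
  ]
}}

```text
time: 13.8
tool_pos: [501.4, -107.0, 175.3]
tcp_rot: [-179.9, -0.0, 101.8]
ft_force: [-0.8, 0.4, -2.3]
finger_gap: 17.0
grip_force: 109.0
```

Request:
{"name": "step_arm", "arguments": {
  "targets": [
    [[0, 0, -3, 0, 0, 0], [0, 0, -5, 0, 0, 0], [0, 0, -5, 0, 0, 0]]
  ]
}}

```text
time: 14.05
tool_pos: [501.6, -107.1, 170.7]
tcp_rot: [-180.0, -0.0, 101.7]
ft_force: [-0.0, 0.2, -0.2]
finger_gap: 16.8
grip_force: 109.0
```

Request:
{"name": "step_arm", "arguments": {
  "targets": [
    [[1, 0.2, 0, 0, 0, 0], [2, 0.4, 0, 0, 0, 0], [3, 0.6, 0, 0, 0, 0], [4, 0.8, 0, 0, 0, 0], [4, 0.8, 0, 0, 0, 0]]
  ]
}}

```text
time: 14.47
tool_pos: [505.8, -106.4, 171.4]
tcp_rot: [-180.0, 0.0, 101.7]
ft_force: [-1.7, 0.5, -0.1]
finger_gap: 16.6
grip_force: 109.1
```

Request:
{"name": "step_arm", "arguments": {
  "targets": [
    [[1, 0.2, 0, 0, 0, 0], [2, 0.4, 0, 0, 0, 0], [2.5, 0.5, 0, 0, 0, 0], [2.5, 0.5, 0, 0, 0, 0]]
  ]
}}

```text
time: 14.8
tool_pos: [508.4, -105.9, 171.3]
tcp_rot: [-180.0, -0.0, 101.7]
ft_force: [-2.4, 0.7, -0.9]
finger_gap: 16.6
grip_force: 109.2
```

Request:
{"name": "step_arm", "arguments": {
  "targets": [
    [[1, 0.2, 0, 0, 0, 0], [2, 0.4, 0, 0, 0, 0], [2.5, 0.5, 0, 0, 0, 0], [2.5, 0.5, 0, 0, 0, 0]]
  ]
}}

```text
time: 15.13
tool_pos: [510.7, -105.4, 171.1]
tcp_rot: [-180.0, -0.0, 101.7]
ft_force: [-2.0, 0.1, -2.1]
finger_gap: 17.0
grip_force: 108.9
```

Request:
{"name": "step_arm", "arguments": {
  "targets": [
    [[1, 0.2, 0, 0, 0, 0], [2, 0.4, 0, 0, 0, 0], [2.5, 0.5, 0, 0, 0, 0], [2.5, 0.5, 0, 0, 0, 0]]
  ]
}}

```text
time: 15.47
tool_pos: [513.4, -104.8, 171.2]
tcp_rot: [-180.0, -0.0, 101.7]
ft_force: [-1.5, 0.5, -1.8]
finger_gap: 16.7
grip_force: 108.8
```

Request:
{"name": "step_arm", "arguments": {
  "targets": [
    [[1, 0.2, 0, 0, 0, 0], [2, 0.4, 0, 0, 0, 0], [2.5, 0.5, 0, 0, 0, 0], [2.5, 0.5, 0, 0, 0, 0]]
  ]
}}

```text
time: 15.8
tool_pos: [516.0, -104.4, 171.4]
tcp_rot: [180.0, 0.0, 101.7]
ft_force: [-2.2, -0.1, -0.6]
finger_gap: 16.4
grip_force: 108.8
```

Request:
{"name": "step_arm", "arguments": {
  "targets": [
    [[1, 0.2, 0, 0, 0, 0], [2, 0.4, 0, 0, 0, 0], [3, 0.6, 0, 0, 0, 0], [3.5, 0.7, 0, 0, 0, 0], [3.5, 0.7, 0, 0, 0, 0]]
  ]
}}

```text
time: 16.22
tool_pos: [519.5, -103.7, 171.4]
tcp_rot: [180.0, 0.0, 101.7]
ft_force: [-2.0, -0.8, -1.1]
finger_gap: 17.0
grip_force: 108.8
```

Request:
{"name": "step_arm", "arguments": {
  "targets": [
    [[-1, -0.2, 0, 0, 0, 0], [-2, -0.4, 2, 0, 0, 0], [-2, -0.4, 8, 0, 0, 0], [-2, -0.4, 15, 0, 0, 0], [-2, -0.4, 20, 0, 0, 0], [-7, -1.5, 21, 0, 0, 0], [-13, -2.8, 21, 0, 0, 0], [-17.6, -3.6, 21, 0, 0, 0], [-17.6, -3.6, 21, 0, 0, 0], [-17.6, -3.6, 16, 0, 0, 0], [-17.6, -3.6, 11, 0, 0, 0], [-17.6, -3.6, 11, 0, 0, 0]]
  ]
}}

```text
time: 17.22
tool_pos: [500.9, -107.0, 180.5]
tcp_rot: [-179.9, -0.1, 101.7]
ft_force: [-0.3, -0.6, -1.6]
finger_gap: 16.7
grip_force: 109.0
```

Request:
{"name": "step_arm", "arguments": {
  "targets": [
    [[0, 0, -3, 0, 0, 0], [0, 0, -6, 0, 0, 0], [0, 0, -6, 0, 0, 0]]
  ]
}}

```text
time: 17.47
tool_pos: [501.4, -107.1, 175.3]
tcp_rot: [-179.9, -0.0, 101.8]
ft_force: [-0.9, 0.3, -0.9]
finger_gap: 16.9
grip_force: 109.0
```

Request:
{"name": "step_arm", "arguments": {
  "targets": [
    [[0, 0, -3, 0, 0, 0], [0, 0, -5, 0, 0, 0], [0, 0, -5, 0, 0, 0]]
  ]
}}

```text
time: 17.72
tool_pos: [501.4, -107.2, 170.7]
tcp_rot: [-180.0, -0.0, 101.7]
ft_force: [0.1, 0.9, -0.9]
finger_gap: 16.6
grip_force: 109.0
```

Request:
{"name": "step_arm", "arguments": {
  "targets": [
    [[1, 0.2, 0, 0, 0, 0], [2, 0.4, 0, 0, 0, 0], [3, 0.6, 0, 0, 0, 0], [4, 0.8, 0, 0, 0, 0], [4, 0.8, 0, 0, 0, 0]]
  ]
}}

```text
time: 18.13
tool_pos: [505.7, -106.5, 171.4]
tcp_rot: [-180.0, 0.0, 101.7]
ft_force: [-1.1, -0.6, -0.3]
finger_gap: 16.6
grip_force: 109.1
```

Request:
{"name": "step_arm", "arguments": {
  "targets": [
    [[1, 0.2, 0, 0, 0, 0], [2, 0.4, 0, 0, 0, 0], [2.5, 0.5, 0, 0, 0, 0], [2.5, 0.5, 0, 0, 0, 0]]
  ]
}}

```text
time: 18.47
tool_pos: [508.2, -106.0, 171.3]
tcp_rot: [-180.0, 0.0, 101.7]
ft_force: [-1.7, -0.5, -1.2]
finger_gap: 16.7
grip_force: 109.1
```

Request:
{"name": "step_arm", "arguments": {
  "targets": [
    [[1, 0.2, 0, 0, 0, 0], [2, 0.4, 0, 0, 0, 0], [2.5, 0.5, 0, 0, 0, 0], [2.5, 0.5, 0, 0, 0, 0]]
  ]
}}

```text
time: 18.8
tool_pos: [510.7, -105.5, 171.1]
tcp_rot: [-180.0, -0.0, 101.7]
ft_force: [-2.4, -0.0, -2.1]
finger_gap: 16.8
grip_force: 109.0
```

Request:
{"name": "step_arm", "arguments": {
  "targets": [
    [[1, 0.2, 0, 0, 0, 0], [2, 0.4, 0, 0, 0, 0], [2.5, 0.5, 0, 0, 0, 0], [2.5, 0.5, 0, 0, 0, 0]]
  ]
}}

```text
time: 19.13
tool_pos: [513.2, -104.9, 171.1]
tcp_rot: [-180.0, -0.0, 101.7]
ft_force: [-3.7, -0.1, -1.9]
finger_gap: 16.9
grip_force: 108.8
```

Request:
{"name": "step_arm", "arguments": {
  "targets": [
    [[0.8, 0.2, 0, 0, 0, 0], [1.5, 0.3, 0, 0, 0, 0], [1.5, 0.3, 0, 0, 0, 0]]
  ]
}}

```text
time: 19.38
tool_pos: [514.8, -104.6, 171.3]
tcp_rot: [180.0, -0.0, 101.7]
ft_force: [-3.3, 0.1, -1.2]
finger_gap: 16.9
grip_force: 108.8
```

Request:
{"name": "step_arm", "arguments": {
  "targets": [
    [[0.8, 0.2, 0, 0, 0, 0], [1.5, 0.3, 0, 0, 0, 0], [1.5, 0.3, 0, 0, 0, 0], [1.5, 0.3, 0, 0, 0, 0]]
  ]
}}

```text
time: 19.72
tool_pos: [516.3, -104.4, 171.4]
tcp_rot: [180.0, 0.0, 101.7]
ft_force: [-1.9, -0.7, -1.5]
finger_gap: 16.8
grip_force: 108.8
```

Request:
{"name": "step_arm", "arguments": {
  "targets": [
    [[1, 0.2, 0, 0, 0, 0], [2, 0.4, 0, 0, 0, 0], [2.5, 0.5, 0, 0, 0, 0], [2.5, 0.5, 0, 0, 0, 0]]
  ]
}}

```text
time: 20.05
tool_pos: [518.9, -103.9, 171.4]
tcp_rot: [180.0, 0.0, 101.7]
ft_force: [-2.3, -0.2, -1.6]
finger_gap: 16.8
grip_force: 108.9
```

Request:
{"name": "step_arm", "arguments": {
  "targets": [
    [[-1, -0.2, 0, 0, 0, 0], [-2, -0.4, 2, 0, 0, 0], [-2, -0.4, 8, 0, 0, 0], [-2, -0.4, 15, 0, 0, 0], [-2, -0.4, 20, 0, 0, 0], [-7, -1.5, 21, 0, 0, 0], [-13, -2.8, 21, 0, 0, 0], [-17.4, -3.5, 21, 0, 0, 0], [-17.4, -3.5, 21, 0, 0, 0], [-17.4, -3.5, 16, 0, 0, 0], [-17.4, -3.5, 11, 0, 0, 0], [-17.4, -3.5, 11, 0, 0, 0]]
  ]
}}

```text
time: 21.05
tool_pos: [500.5, -107.1, 180.5]
tcp_rot: [-179.9, -0.1, 101.7]
ft_force: [0.6, -0.3, -1.7]
finger_gap: 16.7
grip_force: 109.0
```

Request:
{"name": "step_arm", "arguments": {
  "targets": [
    [[0, 0, -3, 0, 0, 0], [0, 0, -6, 0, 0, 0], [0, 0, -6, 0, 0, 0]]
  ]
}}

```text
time: 21.3
tool_pos: [500.9, -107.2, 175.3]
tcp_rot: [-179.9, -0.0, 101.8]
ft_force: [0.1, 0.3, -2.0]
finger_gap: 16.5
grip_force: 109.0
```

Request:
{"name": "step_arm", "arguments": {
  "targets": [
    [[0, 0, -3, 0, 0, 0], [0, 0, -5, 0, 0, 0], [0, 0, -5, 0, 0, 0]]
  ]
}}

```text
time: 21.55
tool_pos: [501.0, -107.3, 170.7]
tcp_rot: [-180.0, -0.0, 101.8]
ft_force: [0.1, -0.7, -0.5]
finger_gap: 16.9
grip_force: 109.0
```

Request:
{"name": "step_arm", "arguments": {
  "targets": [
    [[1, 0.2, 0, 0, 0, 0], [2, 0.4, 0, 0, 0, 0], [3, 0.6, 0, 0, 0, 0], [3.5, 0.7, 0, 0, 0, 0], [3.5, 0.7, 0, 0, 0, 0]]
  ]
}}

```text
time: 21.97
tool_pos: [504.7, -106.7, 171.4]
tcp_rot: [-180.0, -0.0, 101.7]
ft_force: [-2.7, -0.4, 0.1]
finger_gap: 17.0
grip_force: 109.2
```

Request:
{"name": "step_arm", "arguments": {
  "targets": [
    [[1, 0.2, 0, 0, 0, 0], [2, 0.4, 0, 0, 0, 0], [2, 0.4, 0, 0, 0, 0], [2, 0.4, 0, 0, 0, 0]]
  ]
}}

```text
time: 22.3
tool_pos: [506.9, -106.3, 171.3]
tcp_rot: [180.0, 0.0, 101.7]
ft_force: [-2.1, -0.6, 0.1]
finger_gap: 16.9
grip_force: 109.2
```

Request:
{"name": "step_arm", "arguments": {
  "targets": [
    [[1, 0.2, 0, 0, 0, 0], [2, 0.4, 0, 0, 0, 0], [2.5, 0.5, 0, 0, 0, 0], [2.5, 0.5, 0, 0, 0, 0]]
  ]
}}

```text
time: 22.63
tool_pos: [509.1, -105.8, 171.2]
tcp_rot: [-180.0, -0.0, 101.7]
ft_force: [-4.9, -0.4, 1.8]
finger_gap: 16.9
grip_force: 109.3
```

Request:
{"name": "step_arm", "arguments": {
  "targets": [
    [[0.5, 0.1, 0, 0, 0, 0], [0.8, 0.2, 0, 0, 0, 0], [0.8, 0.2, 0, 0, 0, 0]]
  ]
}}

```text
time: 22.88
tool_pos: [509.7, -105.7, 171.2]
tcp_rot: [-179.9, -0.0, 101.7]
ft_force: [-5.3, -1.1, 2.7]
finger_gap: 16.7
grip_force: 109.3
```

Request:
{"name": "step_arm", "arguments": {
  "targets": [
    [[0.4, 0.1, 0, 0, 0, 0], [0.8, 0.2, 0, 0, 0, 0], [0.8, 0.2, 0, 0, 0, 0]]
  ]
}}

```text
time: 23.13
tool_pos: [510.2, -105.6, 171.1]
tcp_rot: [-179.9, -0.0, 101.7]
ft_force: [-6.4, -2.0, 0.9]
finger_gap: 16.5
grip_force: 109.4
```

Request:
{"name": "step_arm", "arguments": {
  "targets": [
    [[0.4, 0.1, 0, 0, 0, 0], [0.4, 0.1, 0, 0, 0, 0], [0.4, 0.1, 0, 0, 0, 0]]
  ]
}}

```text
time: 23.38
tool_pos: [510.5, -105.5, 171.0]
tcp_rot: [-179.9, -0.0, 101.7]
ft_force: [-6.7, -1.4, 1.9]
finger_gap: 17.1
grip_force: 109.4
```

Request:
{"name": "step_arm", "arguments": {
  "targets": [
    [[-1, -0.2, 0, 0, 0, 0], [-3, -0.6, 0, 0, 0, 0], [-3.5, -0.7, 3, 0, 0, 0], [-3.5, -0.7, 10, 0, 0, 0], [-3.5, -0.7, 20, 0, 0, 0], [-3.5, -0.7, 32, 0, 0, 0], [-3.5, -0.7, 42, 0, 0, 0], [-3.5, -0.7, 47, 0, 0, 0], [-3.5, -0.7, 47, 0, 0, 0]]
  ]
}}

```text
time: 24.13
tool_pos: [509.0, -106.3, 220.9]
tcp_rot: [179.8, 0.1, 101.7]
ft_force: [0.8, 0.1, -1.2]
finger_gap: 16.9
grip_force: 109.0
```

Request:
{"name": "step_arm", "arguments": {
  "targets": [
    [[0, 20, 0, 0, 0, -0.01], [1, 50, 0, 0, 0, -0.02], [1, 85, 0, 0, 0, -0.04], [2, 120, 0, 0, 0, -0.06], [2, 155, 0, 0, 0, -0.08], [2, 190, 0, 0, 0, -0.1], [3, 225, 0, 0, 0, -0.12], [3, 260, 0, 0, 0, -0.13], [3, 290, 0, 0, 0, -0.13], [3, 312, 0, 0, 0, -0.13], [3, 324, 0, 0, 0, -0.13], [3, 324, 0, 0, 0, -0.13]]
  ]
}}

```text
time: 25.13
tool_pos: [510.3, 220.1, 217.8]
tcp_rot: [-180.0, -0.0, 94.5]
ft_force: [0.4, -1.2, -1.6]
finger_gap: 16.7
grip_force: 109.0
```

Request:
{"name": "step_arm", "arguments": {
  "targets": [
    [[0, 0, 0, 0, 0, 0], [0, 0, 0, 0, 0, 0], [0, 0, 0, 0, 0, 0], [0, 0, 0, 0, 0, 0]]
  ]
}}

```text
time: 25.47
tool_pos: [511.0, 216.8, 218.3]
tcp_rot: [180.0, 0.0, 94.2]
ft_force: [0.5, 0.1, -2.4]
finger_gap: 16.9
grip_force: 109.0
```

Run:
```python
from h import *
s=r.sense(); p=s["tool_pos"]; print(s["time"],p.round(2),s["tcp_rot"].round(2),s["ft_force"].round(2))
S=snap("scene")
for b in blobs(S["img"],(15,110,110),(35,255,255),(300,150,370,240),3): print(b[0],b[1],b[2])
b=cv2.resize(S["img"][150:250,170:400],None,fx=3.4,fy=3.4,interpolation=cv2.INTER_CUBIC); cv2.imwrite("pics/j.png",b)
```

```text
25.4667 [511.02 216.79 218.32] [1.80e+02 1.00e-02 9.42e+01] [ 0.53  0.1  -2.36]
47 [336.15 206.04] [332 201  11   9]
3 [365. 221.] [364 221   3   1]
```

View pics/j.png

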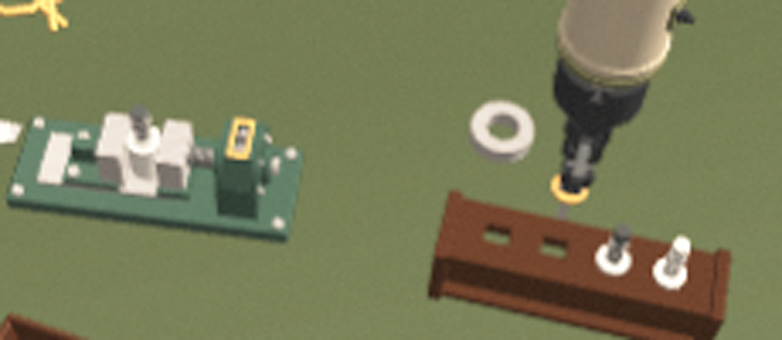

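The picture shows the jaws closed on the gauge and the bar hanging upright at (570,190), over the freed slot at (555,245). I lower it.

Request:
{"name": "step_arm", "arguments": {
  "targets": [
    [[-1, 1.2, -20, 0, 0, 0], [-1.2, 1.2, -40, 0, 0, 0], [-1.2, 1.2, -48, 0, 0, 0], [-1.2, 1.2, -54, 0, 0, 0], [-1.2, 1.2, -60, 0, 0, 0], [-1.2, 1.2, -68, 0, 0, 0], [-1.2, 1.2, -76, 0, 0, 0], [-1.2, 1.2, -84, 0, 0, 0], [-1.2, 1.2, -90, 0, 0, 0], [-1.2, 1.2, -94, 0, 0, 0], [-1.2, 1.2, -96, 0, 0, 0], [-1.2, 1.2, -96, 0, 0, 0]]
  ]
}}

```text
time: 26.52
tool_pos: [509.3, 219.1, 121.7]
tcp_rot: [-180.0, 0.0, 94.3]
ft_force: [-0.8, 0.5, -0.5]
finger_gap: 16.7
grip_force: 109.0
```

Request:
{"name": "step_arm", "arguments": {
  "targets": [
    [[0, 0, -1, 0, 0, 0], [0, 0, -2, 0, 0, 0], [0, 0, -3, 0, 0, 0], [0, 0, -4, 0, 0, 0], [0, 0, -4, 0, 0, 0]]
  ]
}}

```text
time: 26.93
tool_pos: [509.5, 219.2, 118.2]
tcp_rot: [-180.0, -0.0, 94.3]
ft_force: [-0.0, -0.8, -1.5]
finger_gap: 16.6
grip_force: 109.0
```

Request:
{"name": "step_arm", "arguments": {
  "targets": [
    [[0, 0, -0.5, 0, 0, 0], [0, 0, -0.8, 0, 0, 0], [0, 0, -0.8, 0, 0, 0]]
  ]
}}

```text
time: 27.18
tool_pos: [509.7, 219.2, 117.8]
tcp_rot: [180.0, -0.0, 94.3]
ft_force: [-2.1, -0.0, 1.4]
finger_gap: 17.0
grip_force: 109.6
```

Request:
{"name": "step_arm", "arguments": {
  "targets": [
    [[0, 0, 0, 0, 0, 0], [0, 0, 0, 0, 0, 0], [0, 0, 0, 0, 0, 0], [0, 0, 0, 0, 0, 0], [0, 0, 0, 0, 0, 0], [0, 0, 0, 0, 0, 0], [0, 0, 0, 0, 0, 0], [0, 0, 0, 0, 0, 0], [0, 0, 0, 0, 0, 0], [0, 0, 0, 0, 0, 0]]
  ],
  "fingers": -1
}}

```text
time: 28.02
tool_pos: [509.6, 219.2, 117.5]
tcp_rot: [-180.0, -0.0, 94.3]
ft_force: [0.3, -0.7, 0.1]
finger_gap: 85.4
grip_force: 0.0
```

Request:
{"name": "step_arm", "arguments": {
  "targets": [
    [[0, 0, 8, 0, 0, 0], [0, 0, 20, 0, 0, 0], [0, 0, 40, 0, 0, 0], [0, 0, 65, 0, 0, 0], [0, 0, 90, 0, 0, 0], [-30, 0, 110, 0, 0, 0], [-60, 0, 120, 0, 0, 0], [-90, 0, 130, 0, 0, 0], [-110, 0, 130, 0, 0, 0], [-110, 0, 130, 0, 0, 0], [-110, 0, 130, 0, 0, 0], [-110, 0, 130, 0, 0, 0]]
  ]
}}

```text
time: 29.02
tool_pos: [400.2, 219.3, 248.5]
tcp_rot: [179.9, -0.0, 94.3]
ft_force: [0.9, 0.0, 0.8]
finger_gap: 85.6
grip_force: 0.0
```

Run:
```python
from h import *
s=r.sense(); p=s["tool_pos"]; print(s["time"],p.round(2),s["ft_force"].round(2))
S=snap("scene")
for b in blobs(S["img"],(15,110,110),(35,255,255),(300,190,370,240),3): print(b[0],b[1],b[2])
b=cv2.resize(S["img"][150:250,170:400],None,fx=3.4,fy=3.4,interpolation=cv2.INTER_CUBIC); cv2.imwrite("pics/k.png",b)
```

```text
29.0167 [400.21 219.31 248.53] [0.89 0.03 0.77]
45 [332.64 223.11] [328 219  11   8]
3 [365. 221.] [364 221   3   1]
```

View pics/k.png

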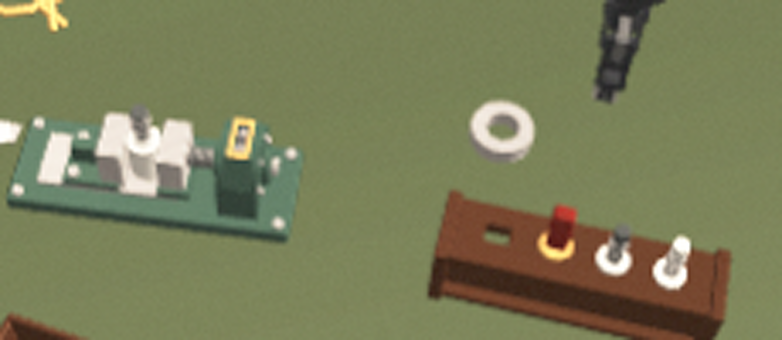

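The picture shows the bar standing upright in its slot at (560,235), with the collar on the plank. The gauge is held upright between the jaws at (140,140), and the hand is clear.

```bash
python3 -c "
from bench import r
print(r.hand_in())"
```

```text
the job is handed in; nothing more can be done
None
```

I levered the wheel until the push rose from about 2–3 N to about 7 N, leaving the gauge nipped. The bar is back upright in its original rack slot, and the job is handed in at about 29 s, with no verdict returned.

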